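Unclip a dry box and crack its sticky lid open

ROBOT

A 7-joint arm with a two-finger parallel gripper is mounted at the origin on a cart in front of the work surface, level with it; the furniture and walls round the work are solid. World frame = base frame: x ahead of the robot, y to its left, z up, the work surface at z = 0. Lengths are in mm, angles in degrees, forces in N, time in s.
With the tool pointing down it reaches from about 425 to 825 mm from the base axis. Payload 3.6 kg.
Tool frame: the origin (TCP) lies at the very end of the fingers, on their centre line; the grasp point (between the pads) lies 19 mm behind it (r.grip_point_offset is the distance from the TCP to the grasp point, in mm); x points along the fingers, y is the direction in which the jaws open and shut, and the axes are right-handed (so a half turn about x gives the same grasp; the last joint's range is limited). The gripper opens to 85 mm and grips with 20 to 120 N. Pads are 22 mm wide; open, the fingers measure 114 mm over their backs; the gripper's body (76 mm by 85 mm) begins 54 mm behind the grasp point. The pads swing forward as they close: fully open they stand 13 mm farther back than shut.
Start: joints at [63.283, 35.231, -0.722, 81.555, 0.464, 63.22, -2.315], TCP at [276.75, -588.107, 203.297] pointing down, gripper open.
Joint ranges: [-178.69, 178.69], [-17.37, 117.87], [-77.05, 75.6], [15.02, 138.74], [-78.02, 258.01], [0.78, 113.62], [-162.83, 162.83]. Speed limits (degrees/s): [159.86, 159.86, 180, 180, 180, 180, 180].

INTERFACE

Orientations are given as a 3x3 rotation matrix whose columns are the frame's x, y, z axes.
In Python, from rig import r, kinematics, viewer, cut_out, mark_of gives the robot as it stands. The module is installed in compiled form; this text tells all that it offers. Calls block until the motion is done:
- r.reach(position, orientation): joint-space move of the TCP to a pose.
- r.move_straight(position, rate=150, rotation=None, force_limit=None): straight line of the TCP; rotation=None keeps the orientation; rate is the mean speed in mm/s. With force_limit (N) it stops when the force on the tool has changed by that much, and returns True; else False.
- r.movej(angles): joint-space move.
- r.move_gripper(opening): finger opening in mm; the grip force is fixed at half the most; returns when the fingers have stopped.
- r.dwell(seconds).
- kinematics.solve_ik(position, orientation): joint angles nearest the present ones, or None.
- r.state(): the state.
- viewer.read_camera(name): name is "side" or "top" or "wrist"; returns a dict with "pixels" (420x560x3 uint8, red, green, blue), "mtx" (3x3 intrinsics, pixels), "camera_from_world" (4x4, takes a point from world to camera coordinates). Camera axes: x right, y up, looking along -z (the intrinsics and any distortion apply to the point x, -y, -z); pixel columns grow to the right and rows downward; lengths in mm; the calibration is good to about 2 mm. A picture is of the moment at which its call begins. There is no depth.
A pose or a line that the arm cannot do raises r.MotionError and nothing moves.
- r.hand_in(): hands the job in, once; it reports no verdict.
Trained networks look in a picture, given as the dict that the camera call returned (one of the last four; its "shot" number tells which), for a name from the list of things; names that differ only in an ending like _2 or _b are one class to them, and where a whole thing is asked for, a point or a joint stands for the part that bears it (a point fixed in the world has none). Each returns a list of dicts, best first, with "conf" (0 to 1); they miss things now and then, are a little off and sometimes report something else, mostly with a low value. They report only what shows in the picture. A call takes as long as a camera call.
- cut_out(picture, query): "pixels" (420x560 bool, what is visible of it) and "bbox" ([left, top, right, bottom] in pixels, round what is visible of it).
- mark_of(picture, query): "pixel" ([column, row] in pixels: a listed point, or the origin of a listed thing).
The state is a dict: "t": time; "joints": joint angles; "joint_vel": joint speeds; "joint_efforts": joint torques, N m; "eef_pos": TCP position; "ee_rot": TCP orientation; "force": force on the tool from outside, world axes, zero at the start; "torque": the same for the moment, N m; "gripper_width": finger opening in mm.
Only numpy, scipy, OpenCV 4.12 (cv2) and the standard library are available. Lean on these libraries where they do the work, as an engineer would, in place of code of your own. Each camera call takes 0.05 s, during which the arm holds its last target.

TASK

The dry box (desiccator) on the bench is kept shut by an orange spring clip pushed over its front flanges. Pull the clip straight off the flanges against its sprung catch, put it down in the white parts tray and let go of it; only then take the lid by its dark bar handle, break it free from the sticky gasket and hold its front edge about a finger's width (15 mm) open, without letting the lid fly up, so that the box can breathe in slowly. Finish while still holding the lid there with the gripper, and do not shift the other things on the bench.

Things in the scene. Friction and masses are not known exactly. Their poses are not given: they have to be found in the camera images.
- dry_box: Fixed box, clear walls, grey hinged lid, 196 x 260 x 135 mm. Origin: centre of its underside; x from front to the rear hinge, y left along the front, z up (yaw 0: front faces the robot). The lid's top is at z = 95 mm. A double flange (z = 79 to 95 mm) runs along the front, edge at x = -104 mm, 24 mm out from the wall; the clip sits anywhere on its middle 150 mm.
- clip_tab (a point): Grip point in the orange clip's tab, an upright plate 12 mm thick (y), 37 mm long (x), 42 mm high. It lies 16 mm from the plate's front end, 21 mm from the C-shaped jaws' back, 20 mm below the top, 22.5 mm above the underside. Clipped: the box's axes, z = 91 mm, jaws 40 mm wide (y), 18 mm deep over and under the flange. Pull level along its -x, 6 to 14 N; catch free after 7 mm, clear after 20 mm.
- lid (a joint): Lid angle about its rear hinge, rad: 0 shut, growing as the front edge rises. Front edge 201 mm from the hinge axis: 15 mm open is 0.075. The gasket sticks: lifting at the handle takes 14 to 20 N before it gives (within the first 2 mm), then ever less, 2 to 5 N from 7 mm up. Let go, the lid falls shut and sticks again.
- lid_handle (a point): Centre of the lid's dark bar handle: level round bar, 14 mm thick, 100 mm long (y), on two end posts (74 mm free between them), its underside 26 mm above the lid's top. Lid shut, it is at x = -68, y = 0, z = 128 mm of the dry box, 165 mm ahead of and 38 mm above the hinge axis: 12.5 mm up here is 15 mm at the front edge. Axes: the lid's.
- parts_tray: Fixed open white plastic tray for small parts, 130 mm (x) x 160 mm (y) outside, walls 4 mm thick and 24 mm high, floor 4 mm thick. Origin: centre of its underside, on the worktop. It stands to the left or to the right of the dry box, changing places with the tip box.
- tip_box: Fixed pipette tip box with blue base and clear lid, 89 x 120 x 86 mm high, origin at the centre of its underside; only an obstacle.
- timer: Bystander: white lab timer lying flat, 66 x 66 x 18 mm, origin under its centre.
- red_marker: Bystander: white marker with red cap lying flat, 15 x 140 x 18 mm, origin under its centre.
- tape_roll: Bystander: beige tape roll lying flat, 64 mm across, 18 mm high, origin under its centre.
- blue_tape: Bystander: blue tape roll lying flat, 52 mm across, 14 mm high, origin under its centre.
- dish: Bystander: petri dish, 63 mm across, 15 mm high, origin under its centre.
- green_bottle: Bystander: green bottle with white cap, 66 mm across, 138 mm high, origin under its centre.

How it is judged:
By the outcome, as a careful person would: the job done as asked, in the order asked, and still so for the second after the job is handed in, while the arm keeps its last pose, push and grip.
It also fails if it takes over 48 s, if anything falls off the work surface, if the arm or the gripper's body presses on something with over 40 N, if the wrist force passes 120 N, or if a joint passes its speed limit or range.

## Working session

There is one attempt and no reset: what is moved stays moved. The work goes in short steps, each a Python script; the robot and the scene stay as the last script left them, time stands still between calls to the robot, and variables do not carry over. Pictures are saved under pics/ and viewed, and the job is handed in when it is done.

```bash
mkdir -p pics; ls; cat > h.py <<'E'
from rig import r, kinematics, viewer, cut_out, mark_of
import numpy as np, cv2
def shot(n,f):
    p=viewer.read_camera(n); cv2.imwrite('pics/'+f,cv2.cvtColor(p['pixels'],cv2.COLOR_RGB2BGR)); return p
def proj(p,X):
    X=np.atleast_2d(X); T=p['camera_from_world']; c=X@T[:3,:3].T+T[:3,3]
    c=c*[1,-1,-1]; u=c@p['mtx'].T; return u[:,:2]/u[:,2:]
def ray(p,px):
    T=np.array(p['camera_from_world']); d=np.linalg.inv(p['mtx'])@[px[0],px[1],1]; d=d*[1,-1,-1]
    R=T[:3,:3]; o=-R.T@T[:3,3]; d=R.T@d; return o,d/np.linalg.norm(d)
def atz(p,px,z):
    o,d=ray(p,px); return o+d*(z-o[2])/d[2]
def tri(obs):
    A=np.zeros((3,3));b=np.zeros(3)
    for p,px in obs:
        o,d=ray(p,px);M=np.eye(3)-np.outer(d,d);A+=M;b+=M@o
    return np.linalg.solve(A,b)
E
python3 - <<'E'
from h import *
np.set_printoptions(precision=1,suppress=True)
s=r.state(); print(s['t'],s['force'],s['ee_rot'],s['gripper_width'],r.grip_point_offset)
P={}
for n in['side','top']:
    p=P[n]=shot(n,n+'0.png'); print(n,p.keys()); print(p['mtx'],p['camera_from_world'])
names='dry_box clip_tab lid_handle parts_tray tip_box timer red_marker tape_roll blue_tape dish green_bottle'.split()
for n in names:
    for v in P:
        m=mark_of(P[v],n)[:2]
        print(n,v,[(np.round(q['pixel'],1),round(q['conf'],2)) for q in m])
print(r.state()['t'])
E
```

```text
pics
0.0 [ 0.  -1.2  0.2] [[-0.   0.4 -0.9]
 [ 0.  -0.9 -0.4]
 [-1.  -0.   0. ]] 85.6102773058873 18.700000000000003
side dict_keys(['pixels', 'mtx', 'camera_from_world', 'shot'])
[[471.1   0.  274.8]
 [  0.  471.1 211.3]
 [  0.    0.    1. ]] [[    1.     -0.1     0.   -610.1]
 [    0.1     0.8     0.6  -105.7]
 [   -0.1    -0.6     0.8 -1426.6]
 [    0.      0.      0.      1. ]]
top dict_keys(['pixels', 'mtx', 'camera_from_world', 'shot'])
[[500.7   0.  283.4]
 [  0.  500.7 199.8]
 [  0.    0.    1. ]] [[    0.     -1.      0.     -5.5]
 [    1.      0.      0.1  -586.2]
 [   -0.1    -0.      1.  -1529.5]
 [    0.      0.      0.      1. ]]
dry_box side [(array([270.8, 230.2]), 0.96), (array([226. , 218.2]), 0.39)]
dry_box top [(array([290.8, 199.7]), 0.91), (array([179.3, 206.2]), 0.58)]
clip_tab side [(array([228.9, 236.4]), 0.69)]
clip_tab top [(array([311.6, 232.3]), 0.78)]
lid_handle side [(array([251.5, 212.9]), 0.7), (array([213.1, 171.4]), 0.24)]
lid_handle top [(array([295.3, 214.2]), 0.94)]
parts_tray side [(array([213.8, 173.2]), 0.78)]
parts_tray top [(array([206.8, 243.4]), 0.83), (array([272.4, 245.7]), 0.17)]
tip_box side [(array([243. , 345.4]), 0.78), (array([231.6, 235.9]), 0.6)]
tip_box top [(array([398.5, 234.9]), 0.73)]
timer side [(array([223.5, 217.4]), 0.75)]
timer top [(array([269.2, 244.6]), 0.86)]
red_marker side [(array([225. , 282.6]), 0.69)]
red_marker top [(array([342. , 244.2]), 0.51)]
tape_roll side [(array([251.5, 134.7]), 0.8), (array([222.6, 215.4]), 0.36)]
tape_roll top [(array([158. , 196.5]), 0.85)]
blue_tape side [(array([244.2, 144.4]), 0.67), (array([243.6, 344.3]), 0.15)]
blue_tape top [(array([177.2, 207.4]), 0.72)]
dish side [(array([215.2, 133.2]), 0.66)]
dish top [(array([148.7, 239.3]), 0.87)]
green_bottle side [(array([310.9, 365. ]), 0.82), (array([227.2, 286.5]), 0.4)]
green_bottle top [(array([427.9, 186.5]), 0.72)]
1.2
```

View pics/side0.png

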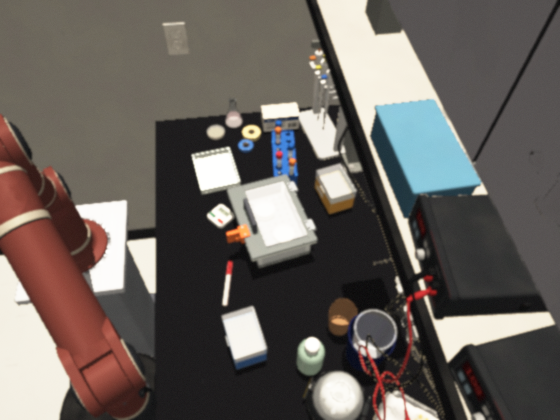

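View pics/top0.png

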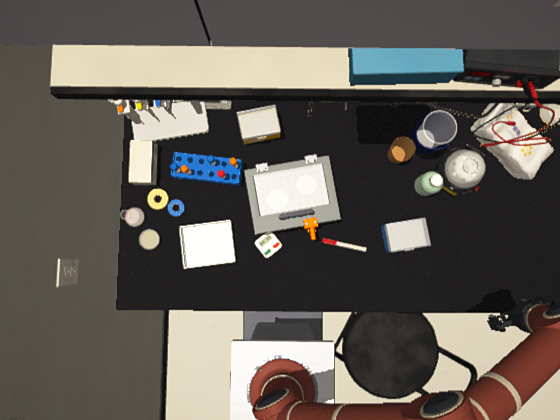

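```bash
cat > m.py <<'E'
from h import *
np.set_printoptions(precision=1,suppress=True)
E
python3 - <<'E'
import cv2
a=cv2.imread('pics/side0.png')[140:320,180:340]; b=cv2.imread('pics/top0.png')[150:280,120:460]
cv2.imwrite('pics/side0z.png',cv2.resize(a,None,fx=3.3,fy=3.3,interpolation=cv2.INTER_CUBIC))
cv2.imwrite('pics/top0z.png',cv2.resize(b,None,fx=2.3,fy=2.3,interpolation=cv2.INTER_CUBIC))
E
```

```text
(no output)
```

View pics/side0z.png

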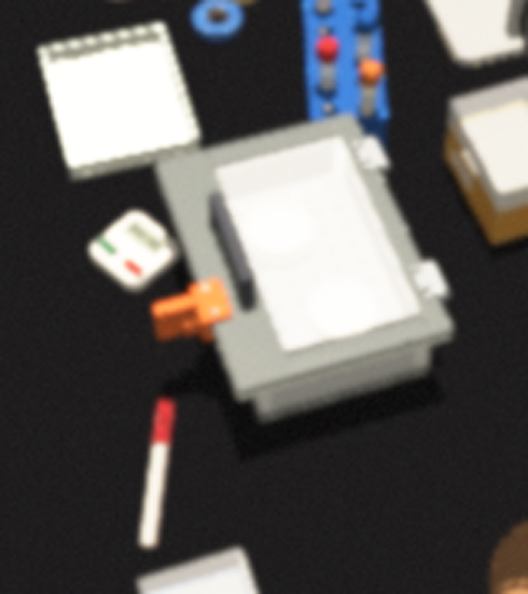

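View pics/top0z.png

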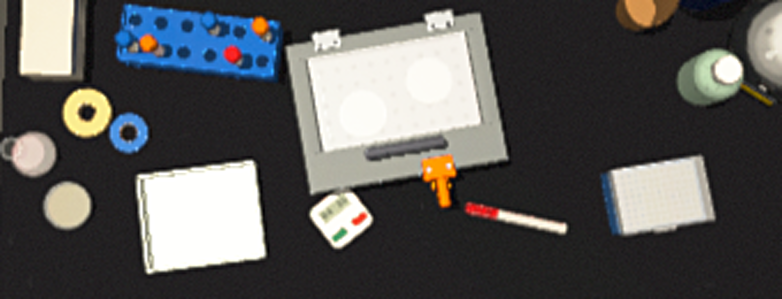

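```bash
python3 - <<'E'
from m import *
# no new pictures: use calibrations saved via fresh camera (0.1s)
P={v:viewer.read_camera(v) for v in('side','top')}
import pickle; pickle.dump(P,open('P0.pkl','wb'))
M={'dry_box':((270.8,230.2),(290.8,199.7)),'clip_tab':((228.9,236.4),(311.6,232.3)),'lid_handle':((251.5,212.9),(295.3,214.2)),'parts_tray':((213.8,173.2),(206.8,243.4)),'tip_box':((243,345.4),(398.5,234.9)),'timer':((223.5,217.4),(269.2,244.6)),'red_marker':((225,282.6),(342,244.2))}
Z=dict(clip_tab=91,lid_handle=128)
for n,(a,b) in M.items():
    z=Z.get(n,0)
    print(n,'tri',tri([(P['side'],a),(P['top'],b)]),'side',atz(P['side'],a,z),'top',atz(P['top'],b,z))
for px in [(250.5,233),(340,219.5),(245,166),(328,155)]: print(px,atz(P['top'],px,95))
E
```

```text
dry_box tri [595.7 -22.6  -4.4] side [600.6 -25.1   0. ] top [590.  -22.6   0. ]
clip_tab tri [476.8 -84.8  86. ] side [469.8 -88.7  91. ] top [483.6 -84.   91. ]
lid_handle tri [538.6 -34.4 117.1] side [541.4 -41.9 128. ] top [534.2 -34.3 128. ]
parts_tray tri [445.  242.3 -12.7] side [441.5 231.1   0. ] top [448.8 240.6   0. ]
tip_box tri [ 479.  -369.1  -24.2] side [ 475.2 -378.1    0. ] top [ 482.  -363.3    0. ]
timer tri [452.9  44.4  -1.4] side [458.7  43.8   0. ] top [447.1  44.1   0. ]
red_marker tri [ 447.3 -185.4   -1. ] side [ 443.7 -186.2    0. ] top [ 450.8 -185.     0. ]
(250.5, 233) [479.4  97.4  95. ]
(340, 219.5) [ 522.4 -168.1   95. ]
(245, 166) [680.4 117.4  95. ]
(328, 155) [ 716.7 -132.1   95. ]
```

```bash
cat >> m.py <<'E'
def down(yaw,flip=1):
    a=np.radians(yaw); y=flip*np.array([-np.sin(a),np.cos(a),0]); x=np.array([0,0,-1.]); return np.column_stack([x,y,np.cross(x,y)])
E
python3 - <<'E'
from m import *
for fl in(1,-1):
    R=down(9.2,fl)
    for X in [(440,-90,250),(480,-85,72),(455,-90,72),(447,240,120),(447,240,40),(530,-34,110),(530,-34,220)]:
        q=kinematics.solve_ik(X,R); print(fl,X,None if q is None else np.array(q))
q=r.state()
R=down(9.2,-1)
r.reach([440,-90,260],R)
print(r.state()['t'],r.state()['eef_pos'],r.state()['joints'])
p=shot('wrist','w1.png'); print(p['mtx'],p['camera_from_world'])
for n in('clip_tab','lid_handle','dry_box','timer'): print(n,[(q['pixel'],q['conf']) for q in mark_of(p,n)[:2]])
E
```

```text
1 (440, -90, 250) [ 45.5  20.  -49.5 107.9  17.5  60.   88.1]
1 (480, -85, 72) [ 32.2  36.6 -37.2 115.6  34.7  39.3  71.7]
1 (455, -90, 72) [ 33.1  34.8 -36.5 119.1  34.5  36.8  72.2]
1 (447, 240, 120) [  3.3  38.6 -54.  109.7  39.6  52.5  28.8]
1 (447, 240, 40) [-14.2  38.4 -25.1 114.1  28.5  33.5  40.6]
1 (530, -34, 110) [ 27.8  37.1 -41.5 106.8  32.3  48.5  69. ]
1 (530, -34, 220) [ 31.6  29.8 -46.6  99.   24.2  61.8  76.2]
-1 (440, -90, 250) [ 14.4  14.6  -7.2 108.7   2.2  56.8 -74.5]
-1 (480, -85, 72) [  7.6  31.9  -0.2 116.3   0.2  31.8 -73.6]
-1 (455, -90, 72) [  8.7  30.5  -0.3 119.9   0.3  29.6 -72.6]
-1 (447, 240, 120) [ -21.1   29.5  -14.   110.4   10.4   41.3 -122. ]
-1 (447, 240, 40) [ -29.2   36.3   -2.2  114.5    2.7   29.2 -114.2]
-1 (530, -34, 110) [  2.1  31.4  -1.2 107.6   1.   41.  -80.4]
-1 (530, -34, 220) [  5.7  23.8  -6.4  99.8   3.1  56.6 -82.6]
3.2083 [440.1 -91.1 259.9] [ 14.9  14.1  -7.6 107.7   2.2  58.4 -74.5]
[[307.7   0.  277. ]
 [  0.  307.7 212. ]
 [  0.    0.    1. ]] [[   0.2   -1.     0.  -159.6]
 [   0.9    0.2   -0.3 -345.4]
 [   0.3    0.     1.  -558.9]
 [   0.     0.     0.     1. ]]
clip_tab [([279.4, 149.5], 0.74)]
lid_handle [([234.5, 82.8], 0.59)]
dry_box [([245.8, 36.1], 0.76), ([477.7, 178.5], 0.7)]
timer [([181.2, 148.1], 0.6)]
```

View pics/w1.png

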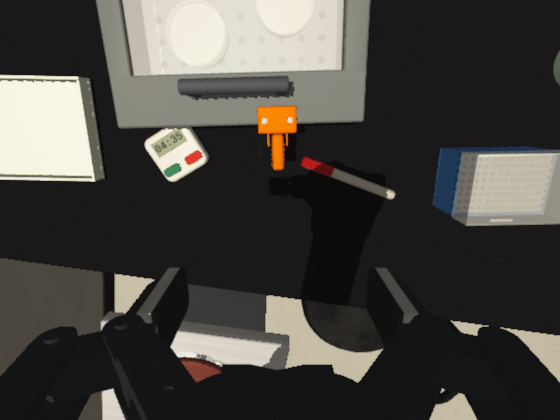

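```bash
python3 - <<'E'
import cv2
a=cv2.imread('pics/w1.png')[65:185,160:310]
cv2.imwrite('pics/w1z.png',cv2.resize(a,None,fx=5,fy=5,interpolation=cv2.INTER_CUBIC))
from m import *
p=viewer.read_camera('wrist'); import pickle; pickle.dump(p,open('W1.pkl','wb'))
print('cam',ray(p,(277,212))[0])
for px,z in [((118,127),95),((364,122),95),((278,134),111),((278,170),111),((278,170),68.5),((279.4,149.5),91),((234.5,82.8),128),((180,88),128),((288,86),128)]: print(px,z,atz(p,px,z))
P=pickle.load(open('P0.pkl','rb'))
print('tab tri',tri([(p,(279.4,149.5)),(P['top'],(311.6,232.3)),(P['side'],(228.9,236.4))]))
print('handle tri',tri([(p,(234.5,82.8)),(P['top'],(295.3,214.2)),(P['side'],(251.5,212.9))]))
E
```

```text
cam [516.6 -77.7 429.1]
(118, 127) 95 [478.1  84.5  95. ]
(364, 122) 95 [ 524.  -168.6   95. ]
(278, 134) 111 [498.6 -81.8 111. ]
(278, 170) 111 [462.8 -87.6 111. ]
(278, 170) 68.5 [455.6 -88.9  68.5]
(279.4, 149.5) 91 [481.7 -86.2  91. ]
(234.5, 82.8) 128 [537.8 -35.5 128. ]
(180, 88) 128 [525.5  13.  128. ]
(288, 86) 128 [542.9 -83.8 128. ]
tab tri [478.2 -85.3  85.6]
handle tri [538.6 -34.2 116.9]
```

View pics/w1z.png

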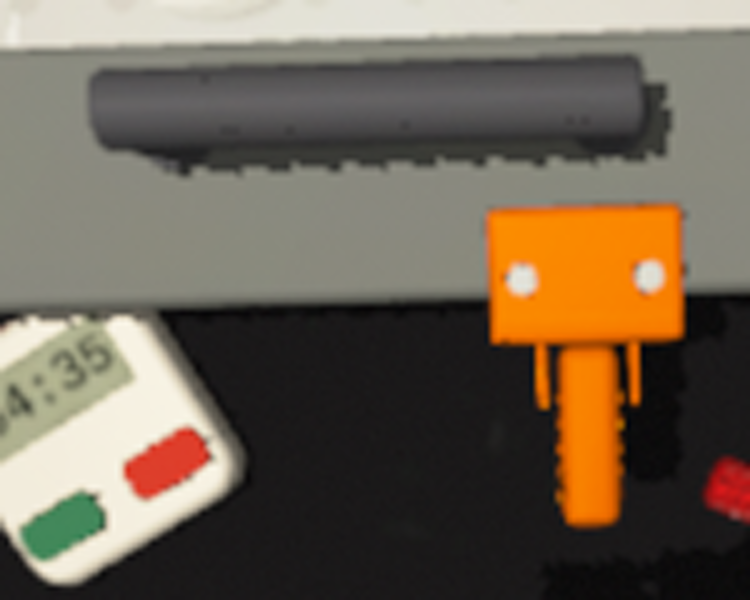

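```bash
python3 - <<'E'
from m import *
R=down(10,-1)
g=np.array([476,-85.6])
r.move_straight([g[0],g[1],140],rate=180,rotation=R)
p=shot('wrist','w2.png'); print([(q['pixel'],q['conf']) for q in mark_of(p,'clip_tab')[:1]])
hit=r.move_straight([g[0],g[1],73],rate=80,force_limit=8)
s=r.state(); print(hit,s['t'],s['eef_pos'],s['force'])
p=shot('wrist','w3.png')
E
```

```text
[([276.7, 216.6], 0.63)]
False 5.4417 [476.4 -85.7  73.4] [-0.1 -0.3 -0.5]
```

View pics/w2.png

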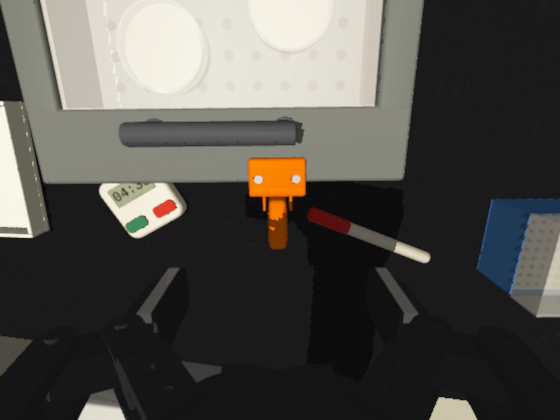

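View pics/w3.png

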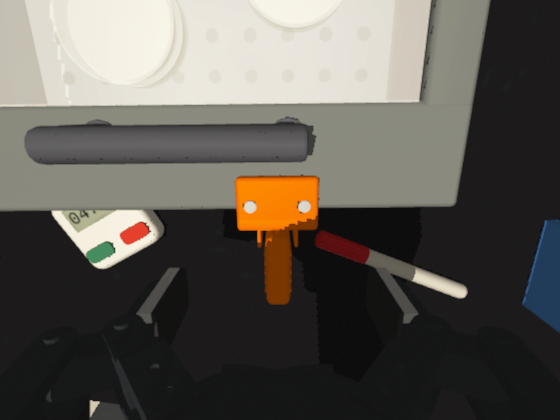

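```bash
python3 - <<'E'
from m import *
p=viewer.read_camera('wrist'); s=r.state()
e=s['eef_pos'];c,sn=np.cos(np.radians(10)),np.sin(np.radians(10))
for d in(-11,0,11): print(d,proj(p,[e[0]+c*d,e[1]+sn*d,111]),proj(p,[e[0]+c*d,e[1]+sn*d,91]))
for px,z in [((278,303),111),((277,230),111),((55,212),95),((456,206),95),((30,147),128),((310,142),128)]: print(px,atz(p,px,z))
print(np.degrees(np.arctan2(-s['ee_rot'][0][1]*-1,-s['ee_rot'][1][1])))
E
```

```text
-11 [[277.8 302.6]] [[277.7 281.7]]
0 [[277.9 282.9]] [[277.7 263.9]]
11 [[277.9 262.3]] [[277.8 245.3]]
(278, 303) [465.4 -87.7 111. ]
(277, 230) [503.3 -80.5 111. ]
(55, 212) [487.5  30.1  95. ]
(456, 206) [ 525.6 -167.6   95. ]
(30, 147) [525.9  15.5 128. ]
(310, 142) [545.6 -85.3 128. ]
9.998513239386476
```

```bash
python3 - <<'E'
from m import *
R=down(10.6,-1)
r.move_straight([479,-85.1,72.5],rate=40,rotation=R)
r.move_gripper(0)
s=r.state(); print(s['t'],s['gripper_width'],s['eef_pos'],s['force'],s['torque'])
p=shot('wrist','w4.png')
E
```

```text
6.4667 10.122769147854656 [479.  -85.2  72.6] [-0.5  0.2  1.7] [-0.   0.1 -0. ]
```

View pics/w4.png

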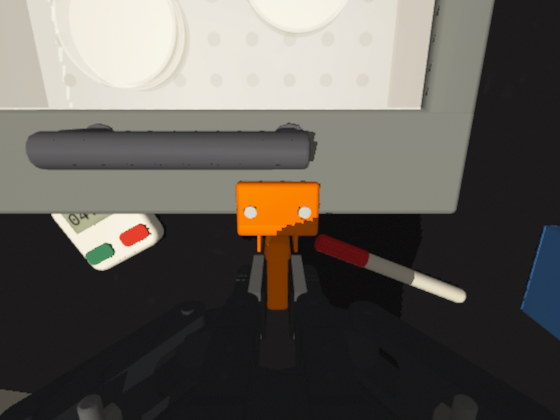

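```bash
python3 - <<'E'
from m import *
a=np.radians(10.6); d=np.array([-np.cos(a),-np.sin(a),0])
e=np.array(r.state()['eef_pos'])
for k in (8,30):
    r.move_straight(e+d*k,rate=60)
    s=r.state(); print(s['t'],s['eef_pos'],s['force'],s['gripper_width'])
p=shot('wrist','w5.png')
E
```

```text
6.8 [471.7 -86.5  72.7] [ 2.3  0.9 -1.1] 9.947226506204448
7.3167 [448.7 -90.9  72.7] [ 0.2  0.3 -0.1] 10.456753587962337
```

View pics/w5.png

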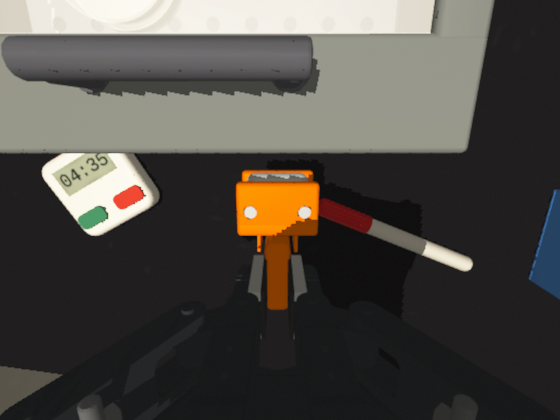

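```bash
python3 - <<'E'
from m import *
import pickle; P=pickle.load(open('P0.pkl','rb'))
C=[atz(P['top'],(x/2.3+120,y/2.3+150),24) for x,y in [(137,175),(254,161),(267,256),(149,272)]]
print(C,np.mean(C,0))
R=down(10.6,-1)
e=np.array(r.state()['eef_pos'])
r.move_straight([e[0],e[1],135],rate=150)
r.move_straight([435,238,135],rate=220)
s=r.state(); print(s['t'],s['eef_pos'],s['force'],s['gripper_width'],s['joints'])
p=shot('wrist','w6.png')
for px in [(0,0)]: pass
t=shot('top','t6.png')
pickle.dump(p,open('W6.pkl','wb'))
E
```

```text
[array([501.2, 323.1,  24. ]), array([521.8, 165.3,  24. ]), array([394.3, 145. ,  24. ]), array([371.3, 302.9,  24. ])] [447.2 234.1  24. ]
9.5833 [435.1 236.5 134.9] [ 0.4 -0.1 -0.7] 10.241095489222612 [ -25.5   26.9   -7.9  111.4    5.4   42.  -116.2]
```

View pics/w6.png

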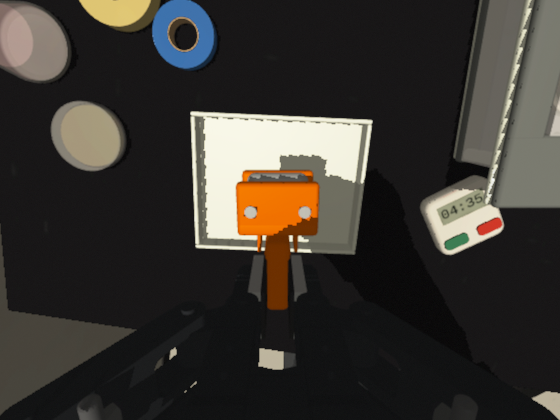

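View pics/t6.png

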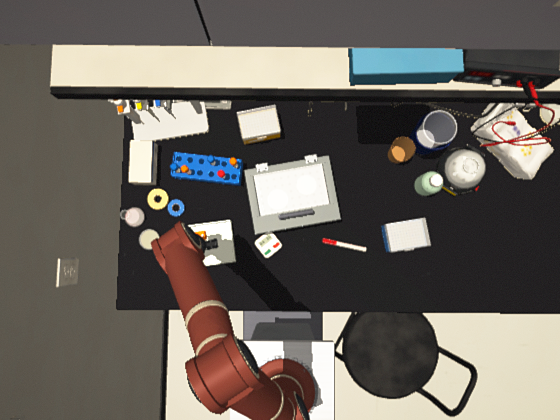

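```bash
python3 - <<'E'
from m import *
import pickle; p=pickle.load(open('W6.pkl','rb'))
C=[atz(p,c,24) for c in [(192,113),(371,122),(356,254),(195,247)]]
print(C,np.mean(C,0))
E
```

```text
[array([499.4, 323.5,  24. ]), array([520.5, 168.9,  24. ]), array([395.5, 149.1,  24. ]), array([373.9, 307.9,  24. ])] [447.4 237.3  24. ]
```

```bash
python3 - <<'E'
from m import *
r.move_straight([434,234,25],rate=120)
h=r.move_straight([434,234,6.5],rate=30,force_limit=4)
s=r.state(); print(h,s['t'],s['eef_pos'],s['force'])
r.move_gripper(40)
s=r.state(); print(s['t'],s['eef_pos'],s['force'],s['gripper_width'])
r.move_straight([434,234,135],rate=120)
p=shot('wrist','w7.png'); print(r.state()['t'])
E
```

```text
True 11.3 [433.8 233.9   8.3] [-1.1  0.1  4.4]
11.6917 [433.2 233.5   7.8] [-0.4 -1.  -0.7] 39.962250018476205
12.95
```

View pics/w7.png

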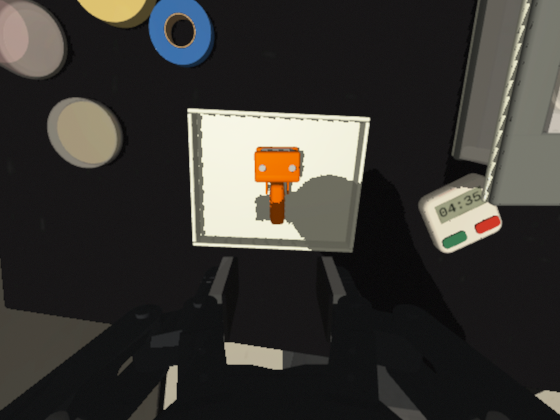

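```bash
python3 - <<'E'
from m import *
for fl in(1,-1):
    R=down(-79.4,fl)
    for X in [(510,-38,200),(536,-35,109),(538,-34,122)]: print(fl,X,np.array(kinematics.solve_ik(X,R),dtype=float))
R=down(-79.4,1); q=kinematics.solve_ik((510,-38,200),R)
if q is None or abs(q[6])>60: R=down(-79.4,-1)
r.move_straight([445,225,180],rate=200)
r.reach([510,-38,200],R)
r.move_gripper(70)
s=r.state(); print(s['t'],s['eef_pos'],s['joints'],s['ee_rot'])
p=shot('wrist','w8.png'); import pickle; pickle.dump(p,open('W8.pkl','wb'))
print([(q['pixel'],q['conf']) for q in mark_of(p,'lid_handle')[:1]])
E
```

```text
1 (510, -38, 200) [ 24.7  26.2 -33.4 103.8  17.2  55.1  -5.3]
1 (536, -35, 109) [ 22.5  35.4 -32.6 106.1  25.7  46.  -13. ]
1 (538, -34, 122) [ 22.6  34.5 -32.9 105.1  24.6  47.7 -12. ]
-1 (510, -38, 200) [ -10.9   23.9   18.2  104.9   -9.2   52.6 -158. ]
-1 (536, -35, 109) [  -9.1   32.7   16.   107.1  -12.8   41.9 -155.3]
-1 (538, -34, 122) [  -9.6   31.8   16.5  106.1  -12.5   43.8 -155.8]
15.4167 [510.  -37.8 200. ] [ 22.1  25.5 -29.5 103.9  15.1  54.5  -3.2] [[ 0.   1.   0.2]
 [-0.   0.2 -1. ]
 [-1.   0.   0. ]]
[([308.0, 215.3], 0.75)]
```

View pics/w8.png

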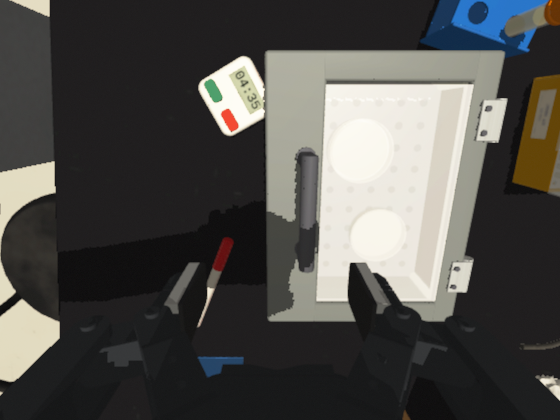

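```bash
python3 - <<'E'
from m import *
import pickle; p=pickle.load(open('W8.pkl','rb'))
for px,z in [((307.5,150),128),((307,271),128),((308,215.3),128),((266,51),95),((267,321),95)]: print(px,atz(p,px,z))
E
```

```text
(307.5, 150) [524.3  17.3 128. ]
(307, 271) [546.3 -84.9 128. ]
(308, 215.3) [536.1 -34.6 128. ]
(266, 51) [478.7  84.7  95. ]
(267, 321) [ 524.3 -167.    95. ]
```

```bash
cat >> m.py <<'E'
YAW=10.6; A=np.radians(YAW); U=np.array([np.cos(A),np.sin(A),0]); V=np.array([-np.sin(A),np.cos(A),0]); Z=np.array([0,0,1.])
def arc(G0,R0,th):
    from scipy.spatial.transform import Rotation as Ro
    Q=Ro.from_rotvec(V*th).as_matrix(); hinge=G0+165*U-38*Z
    G=hinge+Q@(G0-hinge); R=Q@R0; return G+r.grip_point_offset*R[:,0],R
E
python3 - <<'E'
from m import *
R=down(-79.4,1)
h=r.move_straight([535.7,-34.5,150],rate=150,rotation=R)
h=r.move_straight([535.7,-34.5,109.5],rate=70,force_limit=8)
s=r.state(); print(h,s['t'],s['eef_pos'],s['force'])
if not h:
    r.move_gripper(0)
    s=r.state(); print(s['t'],s['eef_pos'],s['force'],s['torque'],s['gripper_width'])
p=shot('wrist','w9.png')
E
```

```text
False 16.7667 [535.9 -34.4 109.5] [-0.   0.4 -0. ]
17.4333 [535.7 -34.5 109.5] [-0.6 -1.  -1. ] [0. 0. 0.] -0.00233344753814007
```

View pics/w9.png

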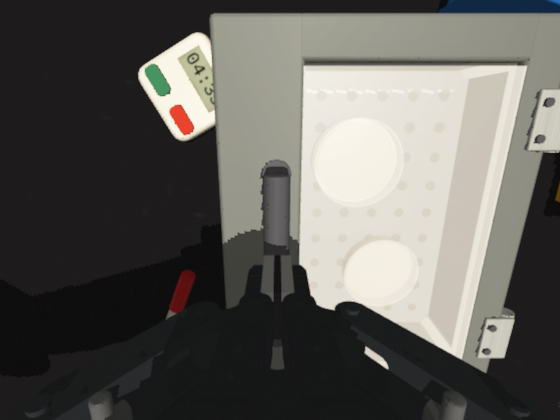

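```bash
python3 - <<'E'
from m import *
p=viewer.read_camera('wrist')
for y in(50,37,11,0,-11,-37,-50):
    X=np.array([535.7,-34.5,128])+y*V; print(y,proj(p,X),proj(p,X+[0,0,-18.7]))
s=shot('side','s9.png'); t=shot('top','t9.png')
def zm(p,f,b,k):
    a=p['pixels'][b[1]:b[3],b[0]:b[2],::-1]; cv2.imwrite('pics/'+f,cv2.resize(a,None,fx=k,fy=k,interpolation=cv2.INTER_CUBIC))
zm(s,'s9z.png',(200,150,340,290),4.2); zm(t,'t9z.png',(230,140,360,260),4.6)
st=r.state(); print(st['gripper_width'],st['t'],proj(s,[st['eef_pos']]),proj(t,[st['eef_pos']]))
E
```

```text
50 [[275.8 173.1]] [[275.9 167. ]]
37 [[275.8 198.5]] [[275.9 189.9]]
11 [[275.8 245.7]] [[275.9 232.9]]
0 [[275.8 264.4]] [[275.9 249.9]]
-11 [[275.8 282.3]] [[275.9 266.4]]
-37 [[275.9 322. ]] [[276.  303.1]]
-50 [[275.9 340.5]] [[276.  320.4]]
-0.11799760288219312 17.6333 [[249.4 214.7]] [[295.2 214.2]]
```

View pics/s9z.png

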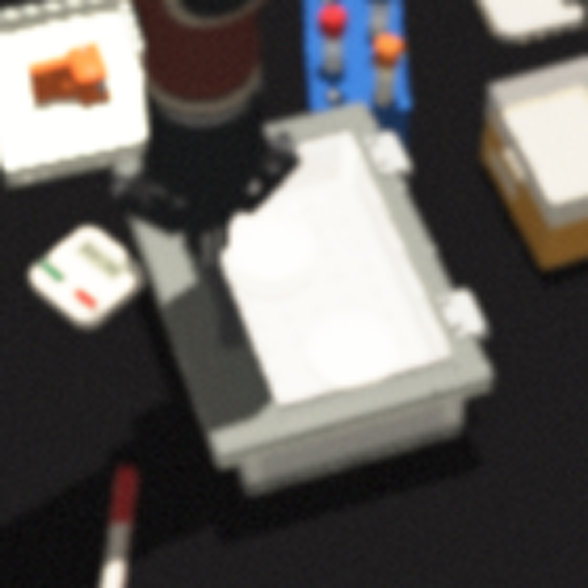

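View pics/t9z.png

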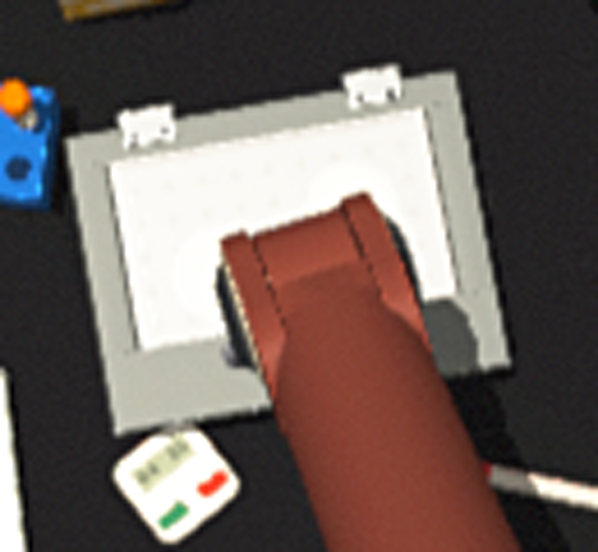

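```bash
python3 - <<'E'
from m import *
import pickle; a=pickle.load(open('W1.pkl','rb'));b=pickle.load(open('W8.pkl','rb'))
c=viewer.read_camera('wrist')
print('cams',[ray(q,(277,212))[0] for q in(a,b,c)])
print('left',tri([(a,(178,86.8)),(b,(307.5,150))]),'with c',tri([(a,(178,86.8)),(b,(307.5,150)),(c,(277,163))]))
print('right',tri([(a,(288.6,86)),(b,(307,271))]))
# lid front corners
print(tri([(a,(118,127)),(b,(266,51))]),tri([(a,(364,122)),(b,(267,321))]))
w=cv2.imread('pics/w9.png')[140:330,180:380]
cv2.imwrite('pics/w9z.png',cv2.resize(w,None,fx=3,fy=3,interpolation=cv2.INTER_CUBIC)*1)
g=np.clip(cv2.resize(w,None,fx=3,fy=3,interpolation=cv2.INTER_CUBIC).astype(float)*2.5,0,255).astype(np.uint8); cv2.imwrite('pics/w9zb.png',g)
E
```

```text
cams [array([516.6, -77.7, 429.1]), array([496.3,  38.5, 369.3]), array([522. ,  41.8, 278.7])]
left [525.8  16.8 121.2] with c [526.1  17.5 118.5]
right [544.2 -83.9 130.6]
[478.3  84.7  94.7] [ 524.3 -169.3   92. ]
```

View pics/w9zb.png

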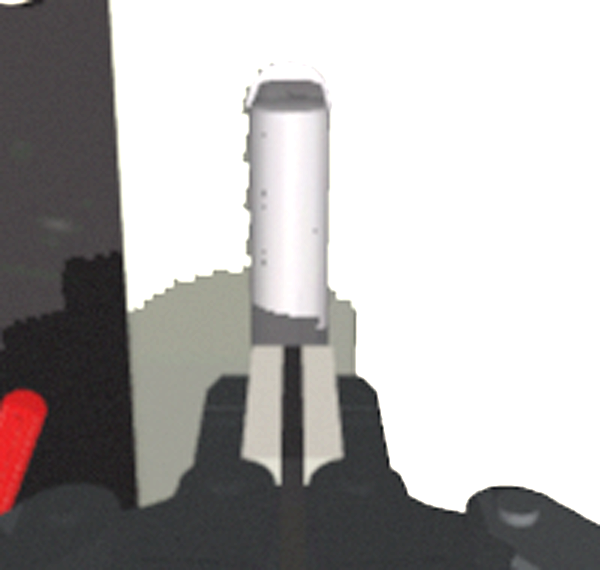

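```bash
python3 - <<'E'
import cv2,numpy as np
w=cv2.imread('pics/s9.png')[175:255,215:295]; v=cv2.imread('pics/side0.png')[175:255,215:295]
g=np.hstack([w,v]); g=cv2.resize(g,None,fx=5,fy=5,interpolation=cv2.INTER_CUBIC).astype(float)
g=255*(np.clip(g/255,0,1))**0.45; cv2.imwrite('pics/s9zz.png',g.astype(np.uint8))
from m import *
p=viewer.read_camera('side')
for z in(95,109.5,121,128,135,145): print(z,(proj(p,[[535.7,-34.5,z]])-[215,175])*5)
for y in(50,-50): print(y,(proj(p,[np.array([535.7,-34.5,128])+y*V])-[215,175])*5)
E
```

```text
95 [[172.8 213. ]]
109.5 [[172.1 198.7]]
121 [[171.5 187.3]]
128 [[171.1 180.2]]
135 [[170.7 173.1]]
145 [[170.2 162.8]]
50 [[145.9 114.5]]
-50 [[197.4 248.6]]
```

View pics/s9zz.png

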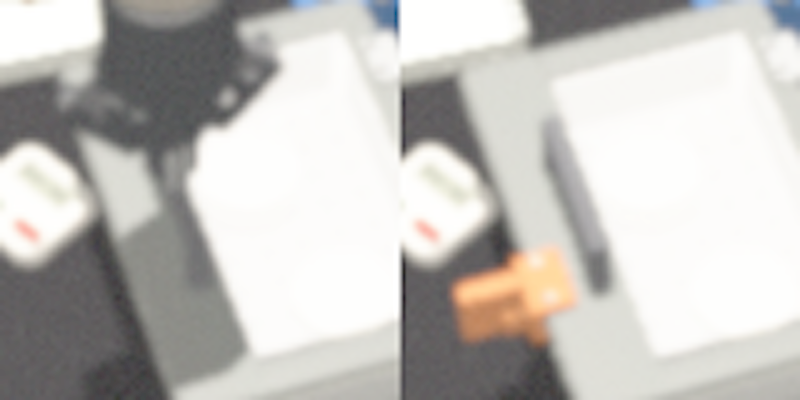

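```bash
python3 - <<'E'
from m import *
r.move_gripper(30)
p=shot('wrist','w10.png'); s=r.state(); print(s['t'],s['force'],s['gripper_width'])
r.move_gripper(0)
s=r.state(); print(s['t'],s['force'],s['gripper_width'],s['torque'])
def zm(p,f,b,k):
    a=p['pixels'][b[1]:b[3],b[0]:b[2],::-1]; a=255*(a/255.)**.45; cv2.imwrite('pics/'+f,cv2.resize(a.astype(np.uint8),None,fx=k,fy=k,interpolation=cv2.INTER_CUBIC))
zm(p,'w10z.png',(180,140,380,330),3)
E
```

```text
18.1833 [0.5 0.3 0.2] 30.317103644396106
18.5833 [-0.2 -0.4  0.3] 0.0017898880713046283 [ 0.  -0.1 -0. ]
```

View pics/w10z.png

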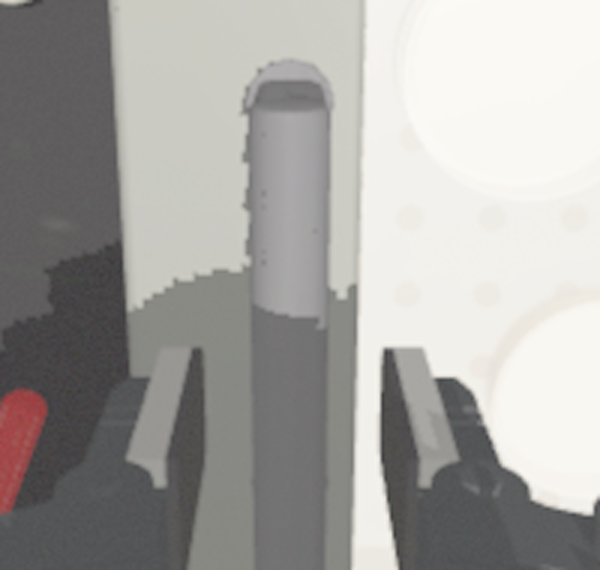

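```bash
python3 - <<'E'
from m import *
p=viewer.read_camera('wrist'); T=p['camera_from_world']; R=T[:3,:3]; o=-R.T@T[:3,3]
d=np.linalg.inv(p['mtx'])@[277.7,256.7,1]
for D in(150,155.4,160):
    X=o+R.T@(d*D*[1,-1,-1]); q=X-np.array(r.state()['eef_pos']); print(D,X,q@U,q@V,q[2])
E
```

```text
150 [534.5 -23.  142.3] 0.9684722757178674 11.530980206974144 32.79818934723353
155.4 [535.  -25.3 137.4] 0.983266407871216 9.15378699519241 27.886543410742902
160 [535.4 -27.3 133.2] 0.995868816742517 7.128770555526523 23.702548724102755
```

```bash
python3 - <<'E'
from m import *
r.move_gripper(45)
h=r.move_straight([535.7,-34.5,84.5],rate=50,force_limit=5)
s=r.state(); print(h,s['t'],s['eef_pos'],s['force'])
if not h:
    r.move_gripper(0)
s=r.state(); print(s['t'],s['eef_pos'],s['force'],s['torque'],s['gripper_width'])
p=shot('wrist','w11.png')
E
```

```text
False 19.7833 [535.7 -34.4  84.4] [ 0.5  0.7 -0.2]
20.1833 [535.3 -34.6  84.9] [-3.1 -0.6  4. ] [-0.   0.6  0. ] 12.09808068339879
```

View pics/w11.png

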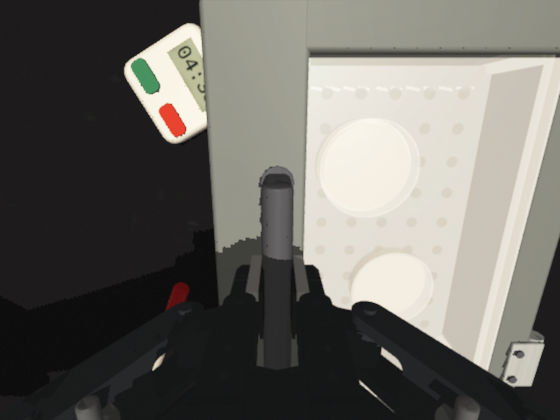

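```bash
python3 - <<'E'
from m import *
import m, pickle
from scipy.spatial.transform import Rotation as Ro
s=r.state(); e=np.array([535.5,-34.5,84.6]); R0=down(-79.4,1)
G0=np.array([535.5,-34.5,128.0]); hinge=G0+165*U-38*Z
def pose(th):
    Q=Ro.from_rotvec(V*th).as_matrix(); return hinge+Q@(e-hinge),Q@R0
for th,rt in((0.004,5),(0.008,5),(0.015,6),(0.03,8)):
    X,R=pose(th); r.move_straight(X,rate=rt,rotation=R)
    s=r.state(); print(th,s['t'],X,s['eef_pos'],s['force'],s['gripper_width'])
p=shot('wrist','w12.png'); q=shot('side','s12.png')
E
```

```text
0.004 20.5417 [535.5 -34.5  85.3] [535.1 -34.6  85. ] [-1.1  0.1  1.1] 12.051139747675673
0.008 20.825 [535.5 -34.5  85.9] [534.9 -34.6  85.1] [-0.7 -0.  -6.5] 11.816969616088038
0.015 21.1667 [535.4 -34.5  87.1] [534.7 -34.7  85.6] [  0.9   0.8 -17.2] 12.257253199468222
0.03 21.625 [535.4 -34.5  89.6] [535.4 -34.6  90.7] [-2.9 -0.9 -3.4] 11.62128333962022
```

View pics/w12.png

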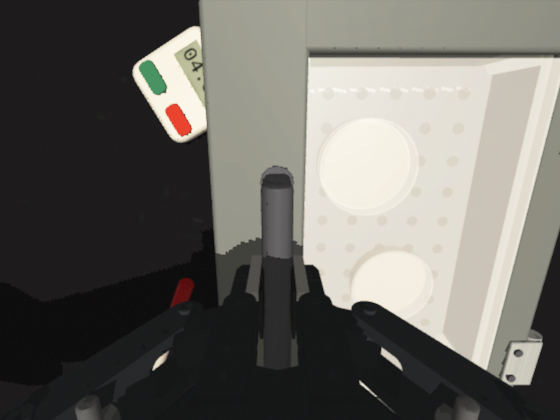

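```bash
python3 - <<'E'
from m import *
from scipy.spatial.transform import Rotation as Ro
e=np.array([535.5,-34.5,84.6]); R0=down(-79.4,1)
G0=np.array([535.5,-34.5,128.0]); hinge=G0+165*U-38*Z
def pose(th):
    Q=Ro.from_rotvec(V*th).as_matrix(); return hinge+Q@(e-hinge),Q@R0
s=r.state(); print(s['t'],s['eef_pos'],s['force'])
for th,rt in((0.05,8),(0.075,8)):
    X,R=pose(th); r.move_straight(X,rate=rt,rotation=R)
    s=r.state(); print(th,s['t'],X,s['eef_pos'],s['force'],s['gripper_width'])
r.dwell(0.5)
s=r.state(); print(s['t'],s['eef_pos'],s['force'],s['gripper_width'],s['ee_rot'])
p=shot('wrist','w13.png'); q=shot('side','s13.png'); t=shot('top','t13.png')
import pickle; pickle.dump((p,q,t),open('F.pkl','wb'))
def zm(p,f,b,k):
    a=p['pixels'][b[1]:b[3],b[0]:b[2],::-1]; a=255*(a/255.)**.6; cv2.imwrite('pics/'+f,cv2.resize(a.astype(np.uint8),None,fx=k,fy=k,interpolation=cv2.INTER_CUBIC))
zm(q,'s13z.png',(190,140,340,280),4)
E
```

```text
21.725 [535.4 -34.6  90.4] [-2.6 -1.4 -3.9]
0.05 22.2917 [535.4 -34.5  92.9] [535.1 -34.6  92.9] [-4.2 -0.9 -2.6] 12.06738163739481
0.075 22.9583 [535.6 -34.5  97. ] [535.2 -34.6  97. ] [-4.8 -2.1 -3.2] 12.01099451137865
23.4583 [535.3 -34.6  96.9] [-4.3 -1.1 -2.4] 12.035083175393865 [[-0.1  1.   0.2]
 [-0.   0.2 -1. ]
 [-1.  -0.1  0. ]]
```

View pics/w13.png

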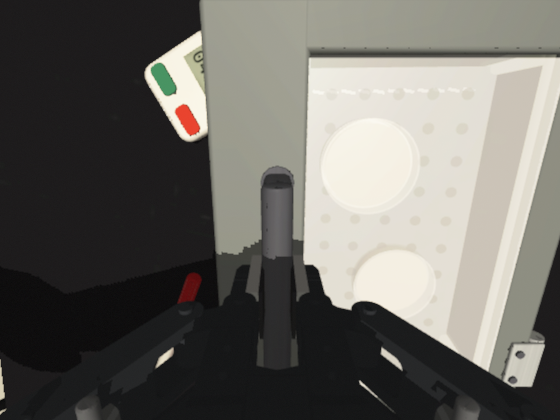

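View pics/s13z.png

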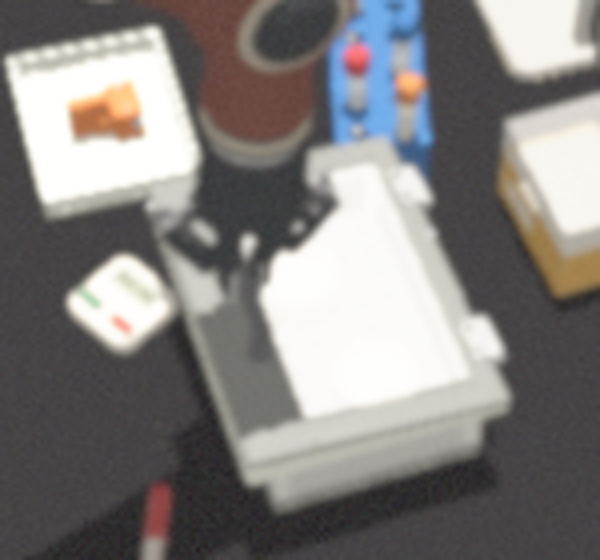

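View pics/t13.png

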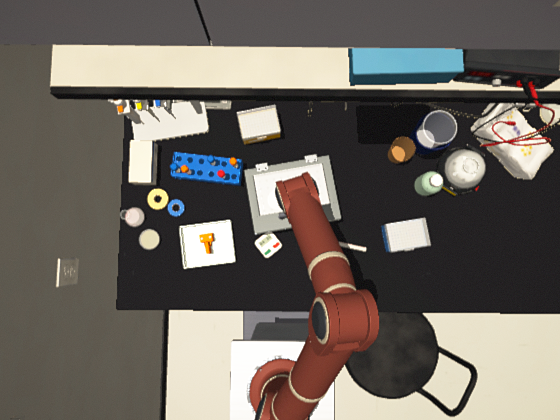

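```bash
python3 - <<'E'
from m import *
import pickle
p,q,t=pickle.load(open('F.pkl','rb'))
a=cv2.imread('pics/s9.png'); b=cv2.imread('pics/s13.png')
B=(230,225,325,275)
def cr(x): return (255*(cv2.resize(x[B[1]:B[3],B[0]:B[2]],None,fx=6,fy=6,interpolation=cv2.INTER_CUBIC)/255.)**.6).astype(np.uint8)
cv2.imwrite('pics/cmp.png',np.vstack([cr(a),cr(b)]))
H=np.array([535.5,-34.5,128.])+0; O=H+68*U-128*Z
hinge=H+165*U-38*Z
from scipy.spatial.transform import Rotation as Ro
for th in(0,.065,.075,.085):
    Q=Ro.from_rotvec(V*th).as_matrix()
    for c in((-104,-130,95),):
        X=O+c[0]*U+c[1]*V+c[2]*Z; X=hinge+Q@(X-hinge)
        print(th,X,(proj(q,[X])-[B[0],B[1]])*6)
E
```

```text
0 [ 524.  -168.9   95. ] [[126.  195.5]]
0.065 [ 524.8 -168.8  108. ] [[126.8 180.7]]
0.075 [ 525.  -168.7  110. ] [[127.1 178.4]]
0.085 [ 525.2 -168.7  112. ] [[127.4 176. ]]
```

View pics/cmp.png

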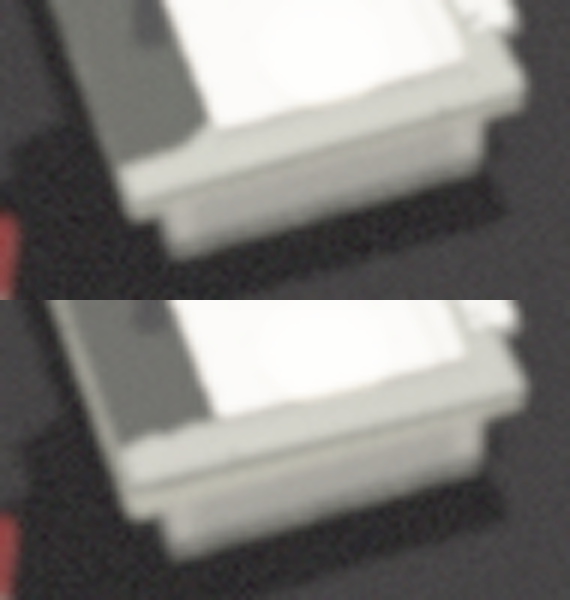

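```bash
python3 - <<'E'
from m import *
s=r.state(); print(s['t'],s['eef_pos'],s['force'],s['gripper_width'])
print(r.hand_in())
E
```

```text
23.6083 [535.3 -34.6  96.9] [-4.4 -1.3 -2. ] 11.744744947508797
the job is handed in; nothing more can be done
None
```

I pulled the orange clip off and left it standing in the white tray. Then I took the lid by its bar handle, broke the gasket and stopped with the front edge open about 15 mm. I handed in at 23.6 s, still gripping the bar.

**Clip:** It came off level along the box's -x. The wrist, side and top pictures show it in the tray, released.

**Lid:** The upward pull peaked at about 17 N in my readings. As the gasket gave, the lid overshot the commanded height by about 1 mm.
- **Opening:** The tool rose 12.0 mm, which is 0.073 rad or about 14.6 mm at the front edge. The side picture roughly agrees: the lid corner moved about 15 pixels where about 17 were predicted for 15 mm.
- **Hold:** The bar stayed at the same place in the gripper through the lift, with no sign of slip. Height and grip were steady over the last half second.

**What disagreed:**
- **Fingertips:** My first close on the handle missed the bar, and the gripper shut to 0 without contact. In the wrist picture the fingertips sat about 28 mm higher than the stated TCP. I went 25 mm lower and it gripped, reading 12 mm on the 14 mm bar. The clip was therefore probably held only near the top of its tab, but it held.
- **Other things on the bench:** I compared the timer and marker by eye in the top view and saw no change, though the arm hides part of the marker. I did not measure the others.

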